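Set and lock the label unwinder's tension, then hold its arm back for threading

ROBOT

A 6-joint arm with a two-finger parallel gripper is mounted at the origin on a cart in front of the work surface, level with it; the furniture and walls round the work are solid. World frame = base frame: x ahead of the robot, y to its left, z up, the work surface at z = 0. Lengths are in m, angles in rad, forces in N, time in s.
With the tool pointing down it reaches from about 0.35 to 0.85 m from the base axis. Payload 8.1 kg.
Tool frame: the origin (TCP) lies at the very end of the fingers, on their centre line; the grasp point (between the pads) lies 19 mm behind it; z points along the fingers, y is the line along which they close (so a half turn about z gives the same grasp; the last joint's range is limited). The gripper opens to 93 mm and grips with 3 to 60 N. Pads are 15 mm wide; open, the fingers measure 128 mm over their backs; the gripper's body (75 mm by 188 mm) begins 65 mm behind the grasp point.
Start: joints at [1.186, 0.13, 1.488, -0, 1.523, -0.085], TCP at [0.177, 0.573, 0.219] pointing down, gripper open.
Joint ranges: [-2.96, 2.96], [-0.89, 2.26], [0.02, 2.5], [-1.34, 4.48], [0, 2.73], [-2.66, 2.66]. Speed limits (rad/s): [2.39, 2.39, 2.79, 3.14, 3.14, 3.14].

INTERFACE

Orientations are given as a rotation vector (axis times angle).
In Python, from plant import robot gives the robot as it stands. The module is installed in compiled form; this text tells all that it offers.
- The arm moves only by the tool play_rows, never from a script. Its argument "increments" is text: rows parted by semicolons, each of 5 numbers parted by spaces: the shift along the tool's x, y, z in mm, then the turn about the tool's z in degrees, then the closure, from -1 (fully open) to 1 (shut). In form: dx dy dz yaw claw; .... A call has 1 to 20 rows; each row is the pose to reach, as a shift and turn from the pose commanded when the call began, along the tool's axes at that moment; what a row does not reach only later rows make up. A row lasts 1/10 s, in which the tool goes at most 50 mm and 8.59 degrees, less where a joint would pass 70% of its speed; a pose out of reach is approached as far as the arm can. A call with a gripper value outside its range is refused whole. The fingers move at their own pace and stop on an object; "force" is the grip in N (left out, the last holds). Time passes only in rows, so rows that repeat a pose let the fingers close. It gives the time, the measured TCP pose, the force, the opening and the grip force at its end, in the units of the state.
- robot.read_state(): the state, without advancing time (a new reading comes with each control period).
- robot.read_camera(name): name is "scene" or "top" or "wrist"; returns the picture (400x640x3 uint8, blue, green, red); there is no depth.
- robot.calibration(name): a dict with "vertical_fov" (degrees; the focal length in pixels is half the picture's height over the tangent of half this angle, whatever the lens; pixels are square), "cx", "cy" (the principal point, pixels), "rvec" (rotation vector, rad) and "tvec" (3), from world to camera coordinates, as OpenCV has them. Camera axes: x right, y down, z forward; pixel columns grow to the right and rows downward; lengths in m; the calibration is good to about 2 mm. A picture is of the moment at which its call begins: read the wrist's pose just before it. calibration takes no time and is no camera call; for the wrist camera it gives the pose at the moment of the call.
- robot.close_job(): hands the job in; it is judged then, once.
Trained networks look in the newest picture that a camera, given by its name, has taken for a name from the list of things; names that differ only in an ending like _2 or _b are one class to them, and where a whole thing is asked for, a point or a joint stands for the part that bears it (a point fixed in the world has none). Each returns a list of dicts, best first, with "conf" (0 to 1); they miss things now and then, are a little off and sometimes report something else, mostly with a low value. They report only what shows in the picture. A call takes as long as a camera call.
- robot.recognise(camera, query): "centre" ([x, y, z] in m, in world coordinates, good to about 4 mm: the middle of the surface that is visible of it).
- robot.regions_of(camera, query): "pixels" (400x640 bool, what is visible of it).
- robot.landmark_of(camera, query): "centre" ([x, y, z] in m, in world coordinates, good to about 4 mm: a listed point, or the origin of a listed thing).
The state is a dict: "t": time; "q": joint angles; "dq": joint speeds; "joint_torque": joint torques, N m; "tool_pos": TCP position; "orientation": TCP orientation; "force": force on the tool from outside, world axes, zero at the start; "wrist_torque": the same for the moment, N m; "opening": finger opening in m; "gripper_force": force on a finger pad.
Only numpy, scipy, OpenCV 4.12 (cv2) and the standard library are available. Lean on these libraries where they do the work, as an engineer would, in place of code of your own. Each camera call takes 0.05 s, during which the arm holds its last target. There are 200 camera calls.

TASK

The label unwinder on the desk must be made ready for threading a new roll. Turn its tension knob until the pointer nose stands at the long mark on the dial, then slide the lock fully home so that its fork straddles the nose and the setting cannot drift. Then swing the sprung tension arm back towards the roll, past the last click of its ratchet and on until it is practically against its stop, and finish still holding it there with your gripper: do not let go or let it fall back onto the ratchet, because a colleague threads the labels while you hold it. Leave the calculator, the tape dispenser and the spare roll where they are.

Things in the scene. Friction and masses are not known exactly. Their poses are not given: they have to be found in the camera images.
- unwinder: Label unwinder: grey base plate 196 (x) x 336 (y) mm fixed to the desk, 12 mm high. Origin: under the plate's centre, at desk height; z up, +x its back, +y the end with the label roll (62 mm wide, at x 35, y 112; spindle top 75 mm above the desk) and a fixed outlet roller (x -66, y 138, 65 mm high). Knob and lock at its -y end, arm between. Ratchet, pawl, stop pins under 36 mm, pivot under 57.
- knob_top (a point): Centre of the top of the black tension knob, on its upright axis, 52 mm above the desk (unwinder x 5, y -112). Grip: an upright bar 11 mm wide, 38 long, 26 high (26 to 52 mm above the desk) on a round 40 mm skirt; the pointer nose sticks out of the skirt to 33 mm from the axis, along the bar, 14 to 22 mm above the desk. The point turns with the knob: nose and bar point along its own -x.
- tension_knob (a joint): Turn of the knob, rad. 0: nose at the long mark (pointing along the unwinder's -x, straight at the lock). Positive: nose turned counter-clockwise from above. Range -0.6 to 1.6; it stays where left (friction 0.06 N m) and starts 0.5 to 1.2 off the mark.
- lock_tab (a point): Centre of the top of the lock's upright tab, 50 mm above the desk. Tab: 10 mm (x) by 16 mm (y), 30 mm high (21 to 50 mm above the desk). It stands on a forked steel plate that slides along the unwinder's +x towards the knob between two rails 24 mm high; open, the tab is 72 mm from the knob's axis, home 52 mm. The fork only goes over the nose when the knob is within about 0.2 rad of its mark.
- knob_lock (a joint): Travel of the lock, m: 0 open, 0.020 home (fork round the nose). Friction 3 N; it stays where left.
- tensioner: Bracket of the tension arm with all it carries. Origin: on the arm's upright pivot axis, at the top of the base plate (12 mm above the desk), unwinder x 42, y -5. Axes as the unwinder's.
- idler_top (a point): Centre of the top of the idler roller at the free end of the tension arm, 74 mm above the desk, 100 mm from the pivot axis. Roller: upright, 18 mm thick with 21 and 23 mm flanges at top and bottom, from 25 to 74 mm above the desk; it spins freely on its pin, so it may be pinched or pushed. The flat steel arm under it reaches 24 mm above the desk.
- tension_arm (a joint): Swing of the arm, rad. 0: sprung to rest (from the pivot the arm points 195 deg counter-clockwise of the unwinder's +x). It grows clockwise from above, the roller moving towards the unwinder's +y. The pawl clicks over three ratchet teeth at about 0.25, 0.45 and 0.65; let go after the last, the arm rests on the tooth at 0.67. Stop pin at 0.95. Push needed at the roller: 3 N at rest, rising to about 8 N.
- pawl (a joint): Travel of the sprung pawl slider of the ratchet, m: 0 in the tooth root, up to 0.004 on a tooth's crest. Not to be handled; it works by itself.
- calculator: Desk calculator 140 x 102 x 26 mm right of the unwinder (its -y side); origin under its centre. A bystander.
- tape_dispenser: Tape dispenser 110 x 28 x 60 mm left of the unwinder, near its front corner; origin under its centre. A bystander.
- spare_roll: Spare roll of labels, 76 mm wide and 58 high, standing left of the unwinder; origin under its centre. A bystander.

How it is judged:
On the way, in this order (a step that is already met when the one before it is completed fails the run):
1. the knob's nose is at the long mark (within 0.12 rad) with the lock still open (value of joint tension_knob between -0.12 and 0.12 rad and value of joint knob_lock below 0.008 m), for 0.2 s.
2. the lock is home over the nose, the knob still at its mark (value of joint tension_knob between -0.1 and 0.1 rad and value of joint knob_lock above 0.017 m), for 0.2 s.
3. the arm is past its last ratchet click, the knob still locked (value of joint tension_knob between -0.1 and 0.1 rad and value of joint knob_lock above 0.016 m and value of joint tension_arm above 0.7 rad and value of joint pawl below 0.0015 m), for 0.1 s.
At the end, for the whole second after the job is handed in: The gripper holds the arm still at 0.80 rad or more (stop 0.95), clear of the last tooth, with over 2 N of finger contact; pawl dropped in (under 1.5 mm); knob within 0.1 rad of its mark; lock at least 16 of its 20 mm home (value of joint tension_knob between -0.1 and 0.1 rad and value of joint knob_lock above 0.016 m and value of joint tension_arm between 0.8 and 0.98 rad and value of joint pawl below 0.0015 m and velocity of joint tension_arm between -0.1 and 0.1 rad/s and contact force between the fingers and tensioner above 2 N); the arm keeps its last pose, push and grip.
It fails at once if the calculator is moved by more than 15 mm (distance of calculator from where it was at the start of the episode above 0.015 m).
It fails at once if the tape dispenser is moved by more than 15 mm (distance of tape_dispenser from where it was at the start of the episode above 0.015 m).
It fails at once if the spare roll is moved by more than 15 mm (distance of spare_roll from where it was at the start of the episode above 0.015 m).
It also fails if it takes over 53 s, if anything falls off the work surface, if the arm or the gripper's body presses on something with over 40 N, if the wrist force passes 120 N, or if a joint passes its speed limit or range.

## Working session

There is one attempt and no reset: what is moved stays moved. The work goes in short steps, Python scripts to look and compute and a tool call to move; the robot and the scene stay as the last step left them, time stands still between calls to the robot, and variables do not carry over. Pictures are saved under pics/ and viewed, at most 10 in all, crops included, and the job is handed in when it is done.

Besides the shell and the picture viewer there is one more tool, called after "Emit:" as a command line: name --argument value ..., lists and objects as JSON in quotes. play_rows: Moves the arm, as the interface text tells. Its arguments: {"type":"object","properties":{"increments":{"type":"string"},"force":{"type":"number"}},"required":["increments"]}

```bash
mkdir -p pics; cat > h.py <<'E'
import numpy as np, cv2
from scipy.spatial.transform import Rotation as R
from plant import robot
def lm(cam,names):
    for n in names:
        r=robot.landmark_of(cam,n)
        print(cam,n,[(np.round(d['centre'],4).tolist(),round(d['conf'],2)) for d in r[:2]])
def st():
    s=robot.read_state(); print(s['t'],np.round(s['tool_pos'],4),np.round(R.from_rotvec(s['orientation']).as_matrix(),3).tolist(),np.round(s['q'],2),s['opening'],s['gripper_force'],np.round(s['force'],1)); return s
E
python3 - <<'E'
from h import *
st()
for c in ('top','scene'):
    im=robot.read_camera(c); cv2.imwrite(f'pics/{c}0.png',im)
    lm(c,['unwinder','knob_top','lock_tab','tensioner','idler_top','calculator','tape_dispenser','spare_roll'])
E
```

```text
0.0 [0.177  0.5727 0.2176] [[-0.955, 0.295, -0.001], [0.295, 0.955, -0.002], [0.0, -0.002, -1.0]] [ 1.19  0.13  1.49 -0.    1.52 -0.09] 0.09301908565374195 0.0 [0.6 0.  0.3]
top unwinder [([0.5832, -0.0436, 0.0012], 0.93), ([0.5313, 0.1803, 0.0041], 0.63)]
top knob_top [([0.5707, -0.1562, 0.0526], 0.7)]
top lock_tab [([0.5022, -0.1441, 0.0491], 0.65)]
top tensioner [([0.6254, -0.0522, 0.012], 0.89), ([0.503, -0.141, 0.0517], 0.74)]
top idler_top [([0.5258, -0.0698, 0.0714], 0.52)]
top calculator [([0.5653, -0.3119, -0.0], 0.79)]
top tape_dispenser [([0.5282, 0.1768, 0.0016], 0.65)]
top spare_roll []
scene unwinder [([0.5816, -0.0446, 0.0006], 0.64)]
scene knob_top [([0.5731, -0.1606, 0.0522], 0.86)]
scene lock_tab [([0.5023, -0.1512, 0.0503], 0.56)]
scene tensioner [([0.6258, -0.0573, 0.0118], 0.97), ([0.5248, -0.0672, 0.0762], 0.42)]
scene idler_top [([0.5257, -0.0659, 0.0739], 0.57), ([0.5835, -0.0443, 0.005], 0.2)]
scene calculator [([0.5594, -0.3135, 0.0012], 0.79)]
scene tape_dispenser [([0.5288, 0.1742, -0.0014], 0.76)]
scene spare_roll [([0.6353, 0.2412, -0.0042], 0.67)]
```

View pics/top0.png

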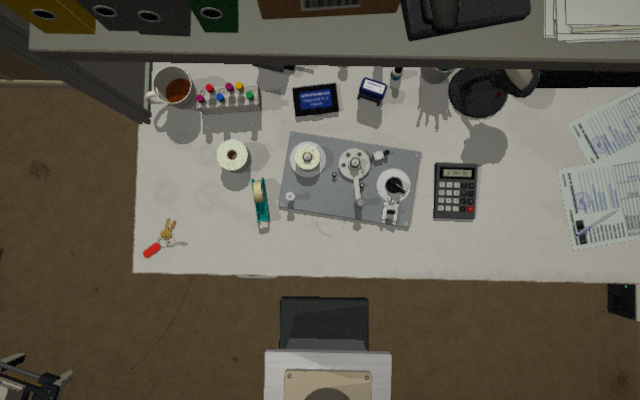

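View pics/scene0.png

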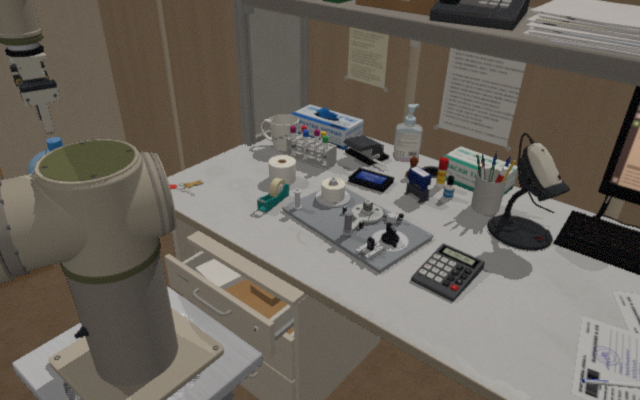

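The top view shows the unwinder yawed about −8° with the knob at (397,185), its nose down-right (positive angle), the lock at (390,210) and the idler at (360,202). The network points agree with the given geometry. Next I move above the knob.

Emit:
play_rows --increments "-570 -570 0 125 -0.2;-570 -570 0 125 -0.2;-570 -570 0 125 -0.2;-570 -570 0 125 -0.2;-570 -570 0 125 -0.2;-570 -570 0 125 -0.2;-570 -570 0 125 -0.2;-570 -570 0 125 -0.2;-570 -570 0 125 -0.2;-570 -570 0 125 -0.2;-570 -570 0 125 -0.2;-570 -570 0 125 -0.2;-570 -570 0 125 -0.2;-570 -570 0 125 -0.2;-570 -570 0 125 -0.2;-570 -570 0 125 -0.2;-570 -570 0 125 -0.2;-570 -570 0 125 -0.2;-570 -570 0 125 -0.2;-570 -570 0 125 -0.2" --force 30

```text
t: 2.9
tool_pos: [0.5532, -0.1383, 0.219]
orientation: [-2.971, -1.02, -0.001]
force: [0.5, -0.1, 0.3]
opening: 0.0559
gripper_force: 0.0
```

```bash
python3 - <<'E'
from h import *
st()
im=robot.read_camera('wrist'); cv2.imwrite('pics/w1.png',im)
c=robot.calibration('wrist'); print(c)
lm('wrist',['unwinder','knob_top','lock_tab','tensioner','idler_top'])
im=robot.read_camera('top'); lm('top',['unwinder','knob_top','lock_tab','tensioner','idler_top'])
E
```

```text
2.9 [ 0.5532 -0.1383  0.219 ] [[0.789, 0.614, 0.0], [0.614, -0.789, 0.0], [0.0, 0.0, -1.0]] [-0.34  0.05  1.57  0.    1.52  0.57] 0.05585583743562373 0.0 [ 0.5 -0.1  0.3]
{'vertical_fov': 66.5188810889006, 'cx': 317.5384026899093, 'cy': 201.0248890983771, 'rvec': array([-2.5860285,  1.26639  ,  0.1802699]), 'tvec': array([-0.44851472,  0.30556499,  0.48992919])}
wrist unwinder [([0.5832, -0.0469, -0.0011], 0.62)]
wrist knob_top [([0.5769, -0.1558, 0.0514], 0.7)]
wrist lock_tab [([0.5059, -0.1442, 0.0516], 0.67)]
wrist tensioner [([0.6258, -0.0568, 0.011], 0.84)]
wrist idler_top [([0.5287, -0.0686, 0.0702], 0.75)]
top unwinder [([0.5853, -0.0428, 0.0022], 0.76)]
top knob_top []
top lock_tab []
top tensioner []
top idler_top [([0.5271, -0.0666, 0.0716], 0.42)]
```

View pics/w1.png

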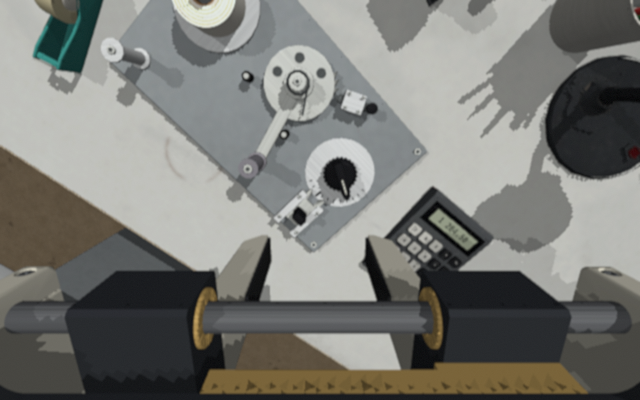

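The wrist view shows the knob at (340,175) with a white pointer line towards (346,195), and the lock tab at (300,215). I'll fit the pose and rectify the knob region.

```bash
cat >> h.py <<'E'
def rect(im,c,px,py,yaw,z,half=0.05,S=6000):
    # picture in unwinder axes around world (px,py): x up, y left
    n=int(2*half*S); f=200/np.tan(np.radians(c['vertical_fov'])/2)
    v,u=np.mgrid[0:n,0:n]; X=half-v/S; Y=half-u/S
    cy,sy=np.cos(yaw),np.sin(yaw)
    P=np.stack([px+cy*X-sy*Y,py+sy*X+cy*Y,np.full(X.shape,z)],-1).reshape(-1,3)
    Q=P@cv2.Rodrigues(c['rvec'])[0].T+np.ravel(c['tvec'])
    m=(Q[:,:2]/Q[:,2:]*f+[c['cx'],c['cy']]).astype(np.float32).reshape(n,n,2)
    return cv2.remap(im,m,None,cv2.INTER_CUBIC)
E
python3 - <<'E'
from h import *
from scipy.optimize import least_squares
L=[((0,0),(.5832,-.0452)),((0,0),(.5832,-.0436)),((0,0),(.5816,-.0446)),((0,0),(.5853,-.0428)),
((5,-112),(.5707,-.1562)),((5,-112),(.5731,-.1606)),((5,-112),(.5769,-.1558)),
((-67,-112),(.5022,-.1441)),((-67,-112),(.5023,-.1512)),((-67,-112),(.5059,-.1442)),
((42,-5),(.6254,-.0522)),((42,-5),(.6258,-.0573)),((42,-5),(.6258,-.0568)),
((-54.6,-30.9),(.5258,-.0698)),((-54.6,-30.9),(.5257,-.0659)),((-54.6,-30.9),(.5287,-.0686)),((-54.6,-30.9),(.5271,-.0666))]
A=np.array([l[0] for l in L])/1e3;B=np.array([l[1] for l in L])
T=lambda p,a:np.c_[np.cos(p[2])*a[:,0]-np.sin(p[2])*a[:,1]+p[0],np.sin(p[2])*a[:,0]+np.cos(p[2])*a[:,1]+p[1]]
r=least_squares(lambda p:(T(p,A)-B).ravel(),[.583,-.045,-.14],loss='soft_l1',f_scale=.003)
p=r.x;print(p,np.degrees(p[2]));print(np.round((T(p,A)-B)*1e3,1).tolist())
np.save('p.npy',p)
k=T(p,np.array([[.005,-.112]]))[0];print('knob',k)
im=cv2.imread('pics/w1.png');c=robot.calibration('wrist')
a=rect(im,c,*k,p[2],.052,.06,3300);b=rect(im,c,*k,p[2],.018,.06,3300)
for q in(a,b): cv2.drawMarker(q,(198,198),(0,0,255),0,20)
cv2.imwrite('pics/k1.png',np.hstack([a,b]))
E
```

```text
[ 0.58443631 -0.04459784 -0.13793144] -7.902889114579946
[[1.2, 0.6], [1.2, -1.0], [2.8, 0.0], [-0.9, -1.8], [3.3, -0.0], [0.9, 4.4], [-2.9, -0.4], [0.5, -2.2], [0.4, 4.9], [-3.2, -2.1], [-0.1, -3.1], [-0.5, 2.0], [-0.5, 1.5], [0.3, 2.1], [0.4, -1.8], [-2.6, 0.9], [-1.0, -1.1]]
knob [ 0.57398944 -0.1562216 ]
```

View pics/k1.png

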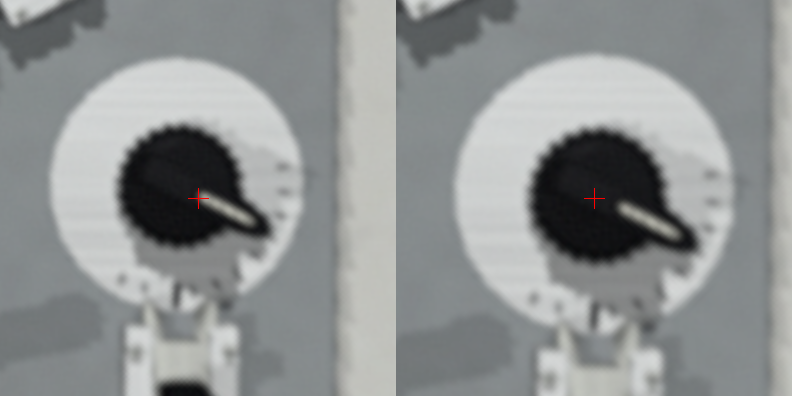

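The knob sits at the axis as fitted; the nose is about 62° (1.08 rad) off the mark, at the right-hand rectified (692,243) against centre (597,195). I align, descend and grip.

Emit:
play_rows --increments "6 28 60 -16 -0.2;6 28 90 -16 -0.2;6 28 120 -16 -0.2;6 28 150 -16 -0.2;6 28 170 -16 -0.2;6 28 180 -16 -0.2;6 28 186 -16 -0.2;6 28 186 -16 -0.2;6 28 186 -16 1;6 28 186 -16 1;6 28 186 -16 1;6 28 186 -16 1;6 28 186 -16 1;6 28 186 -16 1;6 28 186 -16 1" --force 30

```text
t: 5.0
tool_pos: [0.5738, -0.1569, 0.0325]
orientation: [-2.798, -1.421, 0.003]
force: [-8.1, 4.8, 8.8]
opening: 0.0107
gripper_force: 30.0
```

```bash
python3 - <<'E'
from h import *
s=st();print(s['wrist_torque'])
E
```

```text
5.0 [ 0.5738 -0.1569  0.0325] [[0.59, 0.807, -0.003], [0.807, -0.59, 0.002], [-0.0, -0.004, -1.0]] [-0.35  0.28  1.67  0.    1.19  0.28] 0.010687437092429758 29.98349368572235 [-8.1  4.8  8.8]
[0.82786736 1.47732347 0.09098852]
```

Emit:
play_rows --increments "0 -1 0 5 1;0 -1 0 10 1;0 -1 0 15 1;0 -1 0 20 1;0 -1 0 25 1;0 -1 0 30 1;0 -1 0 35 1;0 -1 0 40 1;0 -1 0 45 1;0 -1 0 50 1;0 -1 0 54 1;0 -1 0 58 1;0 -1 0 60 1;0 -1 0 62 1;0 -1 0 62 1;0 -1 0 62 1"

```text
t: 6.6
tool_pos: [0.5735, -0.1562, 0.0326]
orientation: [-3.132, 0.223, 0.004]
force: [-4.6, 4.9, 6.1]
opening: 0.0109
gripper_force: 30.0
```

```bash
python3 - <<'E'
from h import *
s=st();print(s['wrist_torque'])
im=robot.read_camera('wrist');p=np.load('p.npy');c=robot.calibration('wrist')
cv2.imwrite('pics/w2.png',np.hstack([rect(im,c,.574,-.157,p[2],.018,.06,3300),rect(im,c,.574,-.157,p[2],.05,.06,3300)]))
E
```

```text
6.6 [ 0.5735 -0.1562  0.0326] [[0.99, -0.142, -0.002], [-0.142, -0.99, 0.002], [-0.003, -0.002, -1.0]] [-0.35  0.28  1.67  0.    1.19  1.36] 0.010946372814453131 29.995584189891815 [-4.6  4.9  6.1]
[0.97758295 1.11514758 0.00796074]
```

View pics/w2.png

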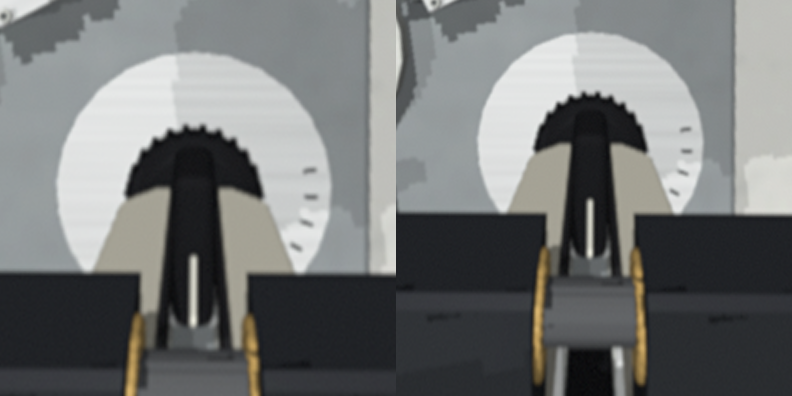

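Pointer line stands straight at the mark (col 193, vertical in unwinder axes). I release, move to the lock tab and pinch it.

Emit:
play_rows --increments "0 0 0 0 0;0 0 0 0 0;0 0 0 0 0;0 0 0 0 0;0 0 -40 0 0;-35 0 -40 0 0;-72 0 -40 0 0;-72 0 -40 0 0;-72 0 -40 0 0;-72 0 -20 0 0;-72 0 -5 0 0;-72 0 1 0 0;-72 0 1 0 0;-72 0 1 0 1;-72 0 1 0 1;-72 0 1 0 1;-72 0 1 0 1;-72 0 1 0 1;-72 0 1 0 1"

```text
t: 8.55
tool_pos: [0.5038, -0.1465, 0.0322]
orientation: [-3.132, 0.224, -0.001]
force: [1.2, 5.1, 2.8]
opening: 0.0158
gripper_force: 30.0
```

```bash
python3 - <<'E'
from h import *
st()
im=robot.read_camera('wrist');p=np.load('p.npy');c=robot.calibration('wrist')
cv2.imwrite('pics/w3.png',np.hstack([rect(im,c,.54,-.155,p[2],.022,.06,3300),rect(im,c,.54,-.155,p[2],.05,.06,3300)]))
E
```

```text
8.55 [ 0.5038 -0.1465  0.0322] [[0.99, -0.142, 0.001], [-0.142, -0.99, 0.001], [0.001, -0.001, -1.0]] [-0.38  0.1   1.87  0.    1.16  1.33] 0.01578383981754098 29.997331202030182 [1.2 5.1 2.8]
```

View pics/w3.png

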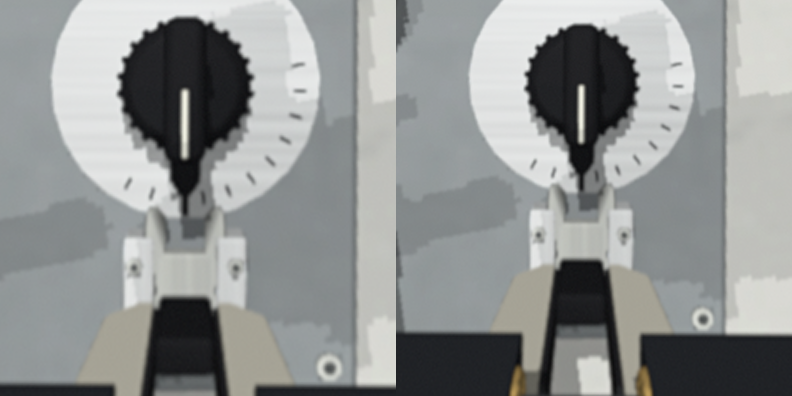

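The nose lies on the long mark (185,200) and the tab is pinched (opening 15.8 mm). I slide it home.

Emit:
play_rows --increments "3 0 0 0 1;6 0 0 0 1;9 0 0 0 1;12 0 0 0 1;15 0 0 0 1;18 0 0 0 1;20 0 0 0 1;21 0 0 0 1;22 0 0 0 1;22 0 0 0 1;22 0 0 0 1"

```text
t: 9.7
tool_pos: [0.521, -0.1489, 0.032]
orientation: [-3.131, 0.223, 0.014]
force: [-23.9, 8.8, 25.7]
opening: 0.0156
gripper_force: 30.0
```

```bash
python3 - <<'E'
from h import *
st()
im=robot.read_camera('wrist');p=np.load('p.npy');c=robot.calibration('wrist')
cv2.imwrite('pics/w4.png',np.hstack([rect(im,c,.55,-.155,p[2],.022,.06,3300),cv2.resize(im,(634,396))])[:, :800])
E
```

```text
9.7 [ 0.521  -0.1489  0.032 ] [[0.99, -0.142, -0.009], [-0.142, -0.99, 0.003], [-0.009, -0.002, -1.0]] [-0.37  0.16  1.82 -0.    1.18  1.34] 0.015603603783631842 30.0101637840271 [-23.9   8.8  25.7]
```

View pics/w4.png

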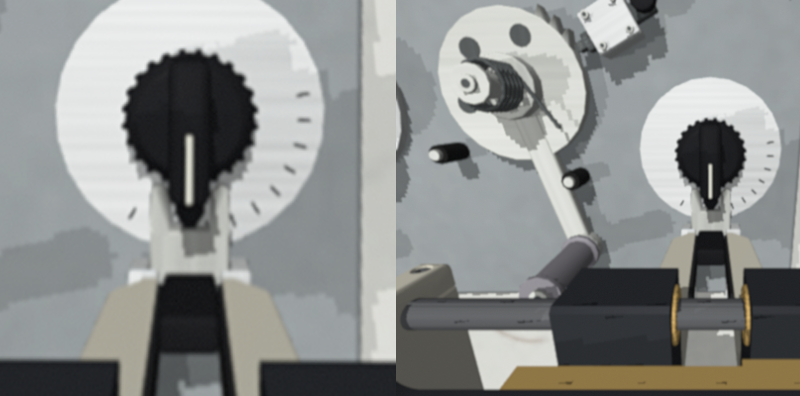

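```bash
python3 - <<'E'
from h import *
im=robot.read_camera('wrist');p=np.load('p.npy');c=robot.calibration('wrist')
a=rect(im,c,.54,-.155,p[2],.05,.06,3300)
b=cv2.imread('pics/w3.png')[:,396:]
for q in(b,a): print(q[150:340,185].mean(1).astype(int).tolist())
lm('wrist',['lock_tab','knob_top'])
E
```

```text
[17, 16, 17, 18, 19, 19, 17, 17, 18, 18, 18, 19, 18, 18, 18, 18, 16, 17, 19, 17, 16, 17, 17, 16, 18, 21, 24, 24, 22, 23, 23, 23, 23, 23, 22, 22, 22, 25, 29, 42, 59, 73, 85, 88, 88, 86, 85, 84, 84, 85, 85, 85, 85, 85, 85, 85, 84, 83, 85, 93, 105, 119, 129, 137, 138, 139, 138, 136, 136, 136, 140, 147, 160, 173, 184, 190, 189, 187, 186, 185, 185, 185, 185, 185, 185, 184, 185, 185, 185, 185, 184, 185, 185, 186, 185, 185, 185, 185, 185, 184, 184, 184, 184, 186, 185, 183, 174, 162, 135, 108, 75, 47, 29, 21, 19, 21, 21, 21, 20, 20, 21, 21, 21, 22, 22, 22, 21, 21, 21, 20, 20, 22, 22, 21, 21, 21, 22, 22, 22, 22, 21, 22, 23, 25, 28, 30, 31, 31, 32, 31, 31, 30, 30, 30, 29, 29, 29, 29, 28, 28, 28, 28, 27, 27, 27, 27, 27, 26, 26, 26, 27, 26, 28, 35, 46, 62, 78, 90, 97, 101, 102, 102, 102, 100, 98, 97, 100, 105, 114, 124]
[16, 17, 18, 20, 20, 17, 16, 19, 19, 16, 16, 20, 28, 45, 62, 82, 95, 107, 112, 115, 116, 116, 116, 116, 116, 116, 116, 115, 114, 114, 115, 114, 114, 113, 111, 115, 123, 140, 159, 173, 184, 188, 190, 189, 189, 189, 190, 190, 189, 180, 168, 140, 111, 73, 48, 26, 21, 19, 22, 23, 22, 21, 21, 22, 23, 22, 21, 22, 22, 22, 22, 22, 22, 23, 23, 22, 21, 21, 22, 22, 21, 22, 22, 22, 21, 22, 24, 26, 27, 29, 30, 32, 34, 34, 33, 32, 31, 29, 28, 28, 29, 29, 28, 28, 28, 29, 29, 28, 28, 28, 28, 26, 25, 26, 27, 25, 27, 34, 48, 63, 80, 92, 100, 103, 104, 104, 103, 102, 101, 100, 98, 96, 96, 96, 96, 96, 96, 95, 95, 95, 96, 94, 93, 90, 91, 95, 103, 115, 128, 142, 149, 156, 157, 158, 157, 157, 156, 157, 157, 157, 157, 157, 157, 157, 157, 157, 157, 157, 158, 156, 153, 146, 138, 132, 128, 129, 135, 145, 157, 167, 180, 189, 195, 196, 189, 180, 159, 139, 114, 91]
wrist lock_tab [([0.5226, -0.1456, 0.0536], 0.65)]
wrist knob_top [([0.5776, -0.1564, 0.0541], 0.68)]
```

The tab has moved about 17 mm without slip, so it is not certainly home; I push further.

Emit:
play_rows --increments "2 0 0 0 1;4 0 0 0 1;5 0 0 0 1;6 0 0 0 1;6 0 0 0 1" --force 45

```text
t: 10.4
tool_pos: [0.5234, -0.1492, 0.0313]
orientation: [-3.13, 0.223, 0.026]
force: [-38.8, 9.6, 37.0]
opening: 0.0156
gripper_force: 45.0
```

```bash
python3 - <<'E'
from h import *
st()
im=robot.read_camera('wrist');p=np.load('p.npy');c=robot.calibration('wrist')
a=rect(im,c,.54,-.155,p[2],.05,.06,3300)
g=a[150:340,185].mean(1); print(g[30:70].astype(int).tolist(),g[105:125].astype(int).tolist())
cv2.imwrite('pics/w5.png',cv2.resize(im[150:400,220:620],(800,500)))
E
```

```text
10.4 [ 0.5234 -0.1492  0.0313] [[0.99, -0.142, -0.017], [-0.142, -0.99, 0.005], [-0.017, -0.002, -1.0]] [-0.37  0.17  1.8  -0.    1.19  1.34] 0.015563734461560287 45.01203775405884 [-38.8   9.6  37. ]
[113, 112, 114, 118, 131, 146, 166, 177, 187, 188, 191, 191, 191, 190, 191, 190, 189, 176, 160, 128, 97, 59, 34, 20, 20, 20, 22, 21, 22, 23, 24, 23, 23, 22, 22, 23, 23, 23, 22, 21] [29, 29, 29, 28, 28, 28, 28, 28, 28, 28, 26, 28, 36, 49, 63, 77, 90, 98, 102, 102]
```

View pics/w5.png

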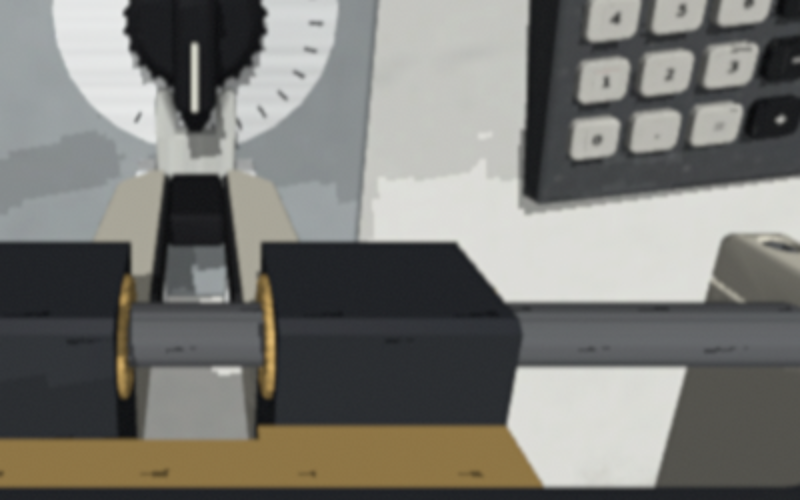

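Emit:
play_rows --increments "-2 0 0 0 0;-4 0 0 0 0;-4 0 0 0 0;-4 0 0 0 0;-4 0 -40 0 0;-24 0 -80 0 0;-44 0 -100 0 0;-44 0 -100 0 0;-44 0 -100 0 0;-44 0 -100 0 0" --force 30

```text
t: 11.45
tool_pos: [0.4872, -0.1448, 0.1304]
orientation: [-3.133, 0.224, 0.002]
force: [-0.7, 0.8, -0.8]
opening: 0.0464
gripper_force: 0.0
```

```bash
python3 - <<'E'
from h import *
st()
im=robot.read_camera('wrist');p=np.load('p.npy');c=robot.calibration('wrist')
robot.read_camera('wrist')
for _ in range(2):
    robot.read_camera('wrist'); lm('wrist',['lock_tab','knob_top','idler_top','tensioner','unwinder'])
a=np.hstack([rect(im,c,.55,-.153,p[2],z,.06,3300) for z in(.022,.05)])
cv2.imwrite('pics/w6.png',a)
E
```

```text
11.45 [ 0.4872 -0.1448  0.1304] [[0.99, -0.142, -0.001], [-0.142, -0.99, 0.001], [-0.001, -0.0, -1.0]] [-0.39 -0.06  1.84  0.    1.36  1.32] 0.046358872226393344 0.0 [-0.7  0.8 -0.8]
wrist lock_tab [([0.5227, -0.1421, 0.0541], 0.75)]
wrist knob_top [([0.5744, -0.1578, 0.0503], 0.75)]
wrist idler_top [([0.5264, -0.0704, 0.0746], 0.91)]
wrist tensioner []
wrist unwinder [([0.5829, -0.0431, 0.0026], 0.74)]
wrist lock_tab [([0.5232, -0.1436, 0.0555], 0.79)]
wrist knob_top [([0.5736, -0.1565, 0.053], 0.72)]
wrist idler_top [([0.5284, -0.0695, 0.0719], 0.94)]
wrist tensioner [([0.6274, -0.0553, 0.0109], 0.68)]
wrist unwinder [([0.584, -0.044, -0.0021], 0.96)]
```

View pics/w6.png

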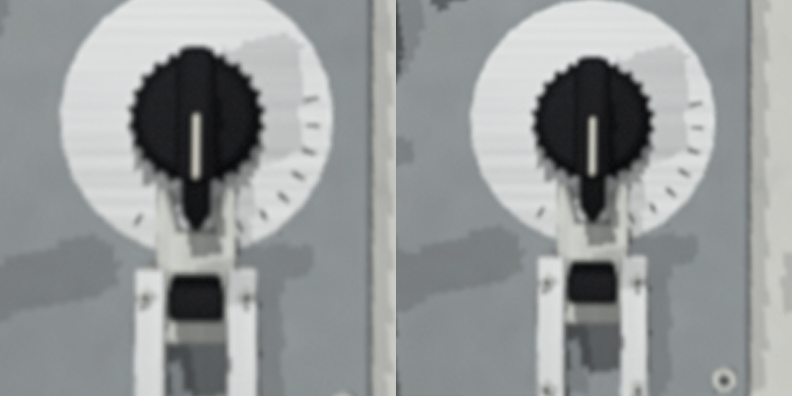

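The lock tab is now 51–52 mm from the knob axis (home), the nose inside the fork, and the pointer straight. Next is the idler: move over, descend and pinch.

Emit:
play_rows --increments "29 -40 0 6 0;29 -81 0 11 0;29 -81 0 11 0;29 -81 40 11 0;29 -81 65 11 0;29 -81 85 11 0;29 -81 96 11 0;29 -81 96 11 0;29 -81 96 11 1;29 -81 96 11 1;29 -81 96 11 1;29 -81 96 11 1;29 -81 96 11 1;29 -81 96 11 1" --force 30

```text
t: 13.55
tool_pos: [0.5284, -0.0688, 0.0365]
orientation: [-3.097, 0.523, -0.003]
force: [1.0, 3.2, 4.8]
opening: 0.0186
gripper_force: 30.0
```

```bash
python3 - <<'E'
from h import *
s=st()
Rm=R.from_rotvec(s['orientation']).as_matrix(); pv=np.array([.6255,-.0554]); v=s['tool_pos'][:2]-pv
print(np.hypot(*v),np.degrees(np.arctan2(v[1],v[0])))
for a in np.arange(.06,.931,.06):
    c,sn=np.cos(-a),np.sin(-a); d=np.array([c*v[0]-sn*v[1],sn*v[0]+c*v[1]])-v
    print(round(a,2),np.round(Rm[:2,:2].T@d*1e3,0))
E
```

```text
13.55 [ 0.5284 -0.0688  0.0365] [[0.945, -0.328, 0.002], [-0.328, -0.945, 0.0], [0.002, -0.001, -1.0]] [-0.23  0.12  1.85  0.    1.17  1.68] 0.01863810356028937 30.00064792111516 [1.  3.2 4.8]
0.09797449630932445 -172.15177461845053
0.06 [-3. -5.]
0.12 [ -5. -11.]
0.18 [ -7. -16.]
0.24 [ -8. -22.]
0.3 [ -9. -28.]
0.36 [-10. -34.]
0.42 [-11. -39.]
0.48 [-11. -45.]
0.54 [-10. -51.]
0.6 [-10. -57.]
0.66 [ -9. -63.]
0.72 [ -8. -69.]
0.78 [ -6. -74.]
0.84 [ -4. -80.]
0.9 [ -2. -85.]
```

Emit:
play_rows --increments "-2 -3 0 1 1;-3 -6 0 2 1;-5 -11 0 3 1;-7 -16 0 4 1;-8 -22 0 5 1;-9 -28 0 6 1;-10 -34 0 7 1;-11 -39 0 8 1;-11 -45 0 9 1;-10 -51 0 10 1;-10 -57 0 11 1;-9 -63 0 12 1;-8 -69 0 13 1;-7 -72 0 14 1;-6 -75 0 14 1;-5 -78 0 14 1;-4 -80 0 14 1;-4 -82 0 14 1;-4 -82 0 14 1"

```text
t: 15.45
tool_pos: [0.551, 0.0087, 0.0362]
orientation: [3.008, -0.898, 0.002]
force: [0.8, -8.8, 7.2]
opening: 0.0187
gripper_force: 30.0
```

```bash
python3 - <<'E'
from h import *
s=st()
v=s['tool_pos'][:2]-np.array([.6255,-.0554])
print(np.hypot(*v),np.radians(187.1)-np.arctan2(v[1],v[0])%(2*np.pi))
im=robot.read_camera('wrist'); cv2.imwrite('pics/w7.png',im)
lm('wrist',['idler_top','tensioner','lock_tab','knob_top'])
E
```

```text
15.45 [0.551  0.0087 0.0362] [[0.836, -0.548, 0.0], [-0.548, -0.836, -0.002], [0.002, 0.002, -1.0]] [-0.08  0.17  1.8  -0.    1.18  2.08] 0.018708596204344063 30.001045251265168 [ 0.8 -8.8  7.2]
0.09826591292921331 0.834571875982066
wrist idler_top [([0.5502, 0.0069, 0.0727], 0.61)]
wrist tensioner [([0.6269, -0.0574, 0.0101], 0.8)]
wrist lock_tab [([0.5187, -0.1442, 0.0538], 0.95), ([0.5346, 0.1783, 0.0006], 0.47)]
wrist knob_top [([0.5781, -0.1582, 0.0534], 0.56)]
```

View pics/w7.png

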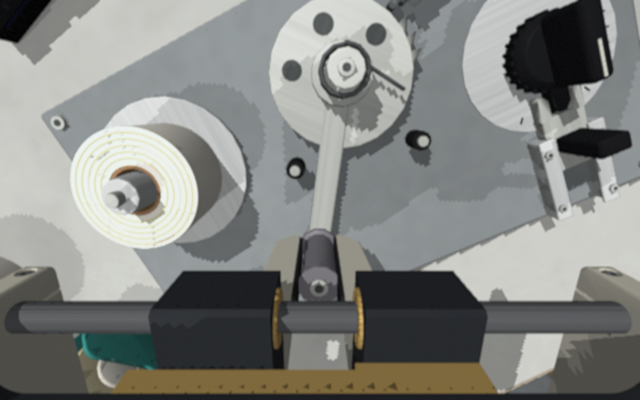

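The wrist view shows the pinched roller at (320,280), with the arm close to the stop pin (297,168) at about 0.83 rad. I press on slightly.

Emit:
play_rows --increments "0 -2 0 0 1;1 -4 0 0 1;1 -6 0 0 1;1 -7 0 0 1;1 -7 0 0 1;1 -7 0 0 1;1 -7 0 0 1"

```text
t: 16.4
tool_pos: [0.5555, 0.0137, 0.0361]
orientation: [3.008, -0.898, 0.001]
force: [-0.9, -9.9, 6.7]
opening: 0.0187
gripper_force: 30.0
```

```bash
python3 - <<'E'
from h import *
s=st()
v=s['tool_pos'][:2]-np.array([.6255,-.0554])
print(np.hypot(*v),np.radians(187.1)-np.arctan2(v[1],v[0])%(2*np.pi))
robot.read_camera('top')
lm('top',['idler_top','lock_tab','knob_top'])
robot.read_camera('scene')
lm('scene',['lock_tab','knob_top','idler_top'])
E
```

```text
16.4 [0.5555 0.0137 0.0361] [[0.836, -0.548, 0.0], [-0.548, -0.836, -0.003], [0.001, 0.002, -1.0]] [-0.07  0.18  1.78 -0.    1.18  2.09] 0.01872706381205369 30.000923147890717 [-0.9 -9.9  6.7]
0.09834528463661205 0.9029147059155882
top idler_top []
top lock_tab [([0.519, -0.1476, 0.0537], 0.43)]
top knob_top [([0.5702, -0.152, 0.0548], 0.59)]
scene lock_tab [([0.5181, -0.1529, 0.0498], 0.5)]
scene knob_top [([0.5685, -0.1613, 0.0544], 0.79), ([0.5295, 0.1714, -0.0042], 0.68)]
scene idler_top [([0.5527, 0.0175, 0.0764], 0.49)]
```

```bash
python3 -c "
from plant import robot
print(robot.close_job())"
```

```text
the job is handed in; nothing more can be done
None
```

I handed the job in at about 16 s, but the hand-in returned no verdict. By my last measurements the knob is at its mark, the lock is home over the nose, and the gripper holds the tension arm at about 0.90 rad. I never moved the gripper at the calculator, tape dispenser or spare roll, but I did not re-measure their positions.

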